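Clear out and restock the drop-front cosmetics case

ROBOT

A 7-joint arm with a two-finger parallel gripper is mounted at the origin on the work surface. World frame = base frame: x ahead of the robot, y to its left, z up, the work surface at z = 0. Lengths are in m, angles in rad, forces in N, time in s.
With the tool pointing down it reaches from about 0.425 to 0.925 m from the base axis. Payload 6.8 kg.
Tool frame: the origin (TCP) lies on the front face of the gripper's body, between the roots of the fingers; the fingertips stand 73 mm ahead of it and the grasp point (between the pads) lies 54 mm ahead of it (env.nose_length is the distance from the TCP to the fingertips, in m); z points along the fingers, y is the direction in which the jaws open and shut (so a half turn about z gives the same grasp; the last joint's range is limited). The gripper opens to 85 mm and grips with 20 to 120 N. Pads are 22 mm wide; open, the fingers measure 114 mm over their backs; the gripper's body (76 mm by 85 mm) begins 54 mm behind the grasp point. The pads swing forward as they close: fully open they stand 13 mm farther back than shut.
Start: joints at [1.118, 0.477, 0.022, 1.555, -0.011, 1.109, -0.083], TCP at [0.228, -0.635, 0.304] pointing down, gripper open.
Joint ranges: [-2.96, 2.96], [-0.34, 2.1], [-1.41, 1.46], [0.24, 2.44], [-1.37, 4.51], [0.17, 1.92], [-2.96, 2.96]. Speed limits (rad/s): [2.39, 2.39, 3.14, 3.14, 3.14, 3.14, 3.14].

INTERFACE

Orientations are given as a unit quaternion [w, x, y, z].
In Python, from cell import env, kin, camera, calibration, job gives the robot as it stands. The module is installed in compiled form; this text tells all that it offers. Calls block until the motion is done:
- env.reach(position, orientation): joint-space move of the TCP to a pose.
- env.movel(position, velocity=0.15, rot=None, stop_force=None): straight line of the TCP; rot=None keeps the orientation; velocity is the mean speed in m/s. With stop_force (N) it stops when the force on the tool has changed by that much, and returns True; else False.
- env.goto_joints(angles): joint-space move.
- env.grip(opening, f_grip=None): finger opening in m; f_grip is the grip in N (None keeps the last); returns when the fingers have stopped.
- env.dwell(seconds).
- kin.inverse_kinematics(position, orientation): joint angles nearest the present ones, or None.
- env.get_state(): the state.
- camera(name): name is "scene" or "side" or "wrist"; returns (picture, depth): 480x640x3 uint8, blue, green, red; 480x640 float32, m along the optical axis (not along the pixel's ray), 0 where there is no reading.
- calibration(name): a dict with "fx", "fy", "cx", "cy" (pixels), "rvec" (rotation vector, rad) and "tvec" (3), from world to camera coordinates, as OpenCV has them. Camera axes: x right, y down, z forward; pixel columns grow to the right and rows downward; lengths in m; the calibration is good to about 2 mm. A picture is of the moment at which its call begins: read the wrist's pose just before it. calibration takes no time and is no camera call; for the wrist camera it gives the pose at the moment of the call.
A pose or a line that the arm cannot do raises env.PlanningError and nothing moves.
- job.job_done(): hands the job in, once; it reports no verdict.
The state is a dict: "time": time; "qpos": joint angles; "joint_velocities": joint speeds; "joint_torque": joint torques, N m; "tcp_pos": TCP position; "orientation": TCP orientation; "force": force on the tool from outside, world axes, zero at the start; "torque": the same for the moment, N m; "opening": finger opening in m.
Only numpy, scipy, OpenCV 4.12 (cv2) and the standard library are available. Lean on these libraries where they do the work, as an engineer would, in place of code of your own. Each camera call takes 0.05 s, during which the arm holds its last target.

TASK

Pull the door of the cosmetics case all the way down, then sort the jars and tubs by the paper sticker on their lids: those with a round sticker belong in the case, those with a strip sticker go into the wooden returns tray, single layer, whether they are now in the case or out on the desk. When everything is sorted, push the door back up until it is fully closed; leave the lotion bottle, mug and hairbrush where they are.

Things in the scene. Friction and masses are not known exactly. Their poses are not given: they have to be found in the camera images.
- case: fixed white drop-front case, 360 mm wide (y), 145 deep (x), 105 high. Origin on the desk under the hinge line, mid-front; x points from front to back, z up. Side and back walls 8 mm thick, 97 high; no raised floor: things stand at desk height. Inside x is 8 to 137 mm, y -172 to 172. Front and top are one L-shaped door: with it down the inside is open from above and in front
- door (a joint): L-shaped grey door (front panel 105 mm high rigidly joined to top flap 145 deep, 8 thick, 0.4 kg), hinged along the bottom front edge (case x = 0, z = 5 mm, axis along y). 0 = closed, 1.571 rad = fully down: panel flat towards the robot, flap upright, its edge at z = 150 mm. Stiff hinge (0.3 N m): stays about where it is left; no latch
- door_handle (a point): middle of the round steel handle bar, 12 mm thick, 130 long along case y, 42 mm off the flap's outer face (36 mm clear gap). Closed: above the flap at case x = 115, z = 147 mm. Fully down: at case x = -142, z = 120 mm, on the robot's side of the upright flap
- tray: fixed open wooden returns tray, 300 mm (its x) by 130 mm (its y), walls 5 mm thick and 30 mm high, floor 5 mm thick. Origin at the centre of its underside, on the desk to the right of the case
- keep_jar_a: round jar, amber body and black screw lid, 58 mm diameter, 72 mm tall, 0.2 kg; a white ROUND paper sticker (38 mm disc) on its lid: to be kept. Origin at its middle, 36 mm above its underside; z up through the lid. May be absent. Starts inside the closed case.
- used_jar: round jar, amber body and black screw lid, 58 mm diameter, 72 mm tall, 0.2 kg; a white STRIP paper sticker (44 x 12 mm bar) on its lid: used up. Origin at its middle, 36 mm above its underside; z up through the lid. May be absent. Starts inside the closed case.
- used_tub_a: rectangular lidded tub, grey with black lid, 80 mm (its x) by 50 mm (its y) by 72 mm tall, 0.2 kg; a white STRIP paper sticker (44 x 12 mm bar) on its lid: used up. Origin at its middle, 36 mm above its underside; z up through the lid. May be absent. Starts inside the closed case.
- keep_jar_b: round jar, amber body and black screw lid, 58 mm diameter, 72 mm tall, 0.2 kg; a white ROUND paper sticker (38 mm disc) on its lid: to be kept. Origin at its middle, 36 mm above its underside; z up through the lid. May be absent. Starts on the open desk to the left.
- keep_tub: rectangular lidded tub, grey with black lid, 80 mm (its x) by 50 mm (its y) by 72 mm tall, 0.2 kg; a white ROUND paper sticker (38 mm disc) on its lid: to be kept. Origin at its middle, 36 mm above its underside; z up through the lid. May be absent. Starts on the open desk to the left.
- used_tub_b: rectangular lidded tub, grey with black lid, 80 mm (its x) by 50 mm (its y) by 72 mm tall, 0.2 kg; a white STRIP paper sticker (44 x 12 mm bar) on its lid: used up. Origin at its middle, 36 mm above its underside; z up through the lid. May be absent. Starts on the open desk to the left.
- lotion: bystander: white lotion bottle, 60 mm diameter, 120 mm tall, far right; leave alone. Origin at its underside
- mug: bystander: blue mug, 80 mm diameter, 90 mm tall, at the left, nearer the robot; leave alone. Origin at its underside
- hairbrush: bystander: red hairbrush, 215 mm long, lying near right; leave alone. Origin under the middle
Not all that is in view belongs to the job. Leave any blue look-alike of the used_tub_b alone.

How it is judged:
On the way, in this order (a step that is already met when the one before it is completed fails the run):
1. the case door is pulled all the way down (value of joint door above 1.4 rad), for 0.2 s.
2. with the door down, every round-sticker item is in the case and every strip-sticker item in the tray (x of keep_jar_a in the frame of case between 0.015 and 0.13 m and y of keep_jar_a in the frame of case between -0.165 and 0.165 m and z of each of keep_jar_a, keep_jar_b, keep_tub in the frame of case below 0.06 m and linear speed of each of keep_jar_a, keep_jar_b, keep_tub, used_jar, used_tub_a, used_tub_b below 0.05 m/s and x of keep_jar_b in the frame of case between 0.015 and 0.13 m and y of keep_jar_b in the frame of case between -0.165 and 0.165 m and x of keep_tub in the frame of case between 0.015 and 0.13 m and y of keep_tub in the frame of case between -0.165 and 0.165 m and x of used_jar in the frame of tray between -0.13 and 0.13 m and y of used_jar in the frame of tray between -0.05 and 0.05 m and z of each of used_jar, used_tub_a, used_tub_b in the frame of tray below 0.06 m and x of used_tub_a in the frame of tray between -0.13 and 0.13 m and y of used_tub_a in the frame of tray between -0.05 and 0.05 m and x of used_tub_b in the frame of tray between -0.13 and 0.13 m and y of used_tub_b in the frame of tray between -0.05 and 0.05 m and value of joint door above 1.2 rad), for 0.2 s.
At the end, for the whole second after the job is handed in: Door closed (within 0.06 rad); each round-sticker item in the case (middle at case x 15 to 130 mm, y within 165 mm, z below 60 mm), each strip-sticker item in the tray (within 130 mm in x and 50 mm in y of its middle, z below 60 mm); all at rest (under 0.05 m/s) (x of keep_jar_a in the frame of case between 0.015 and 0.13 m and y of keep_jar_a in the frame of case between -0.165 and 0.165 m and z of each of keep_jar_a, keep_jar_b, keep_tub in the frame of case below 0.06 m and linear speed of each of keep_jar_a, keep_jar_b, keep_tub, used_jar, used_tub_a, used_tub_b below 0.05 m/s and x of keep_jar_b in the frame of case between 0.015 and 0.13 m and y of keep_jar_b in the frame of case between -0.165 and 0.165 m and x of keep_tub in the frame of case between 0.015 and 0.13 m and y of keep_tub in the frame of case between -0.165 and 0.165 m and x of used_jar in the frame of tray between -0.13 and 0.13 m and y of used_jar in the frame of tray between -0.05 and 0.05 m and z of each of used_jar, used_tub_a, used_tub_b in the frame of tray below 0.06 m and x of used_tub_a in the frame of tray between -0.13 and 0.13 m and y of used_tub_a in the frame of tray between -0.05 and 0.05 m and x of used_tub_b in the frame of tray between -0.13 and 0.13 m and y of used_tub_b in the frame of tray between -0.05 and 0.05 m and value of joint door below 0.06 rad); the robot touches nothing.
It fails at once if the lotion is moved more than 4 cm (distance of lotion from where it was at the start of the episode above 0.04 m).
It fails at once if the mug is moved more than 4 cm (distance of mug from where it was at the start of the episode above 0.04 m).
It fails at once if the hairbrush is moved more than 4 cm (distance of hairbrush from where it was at the start of the episode above 0.04 m).
Of keep_jar_a, keep_jar_b, keep_tub, used_jar, used_tub_a, used_tub_b only 5 to 6 are there at a start; the rules pass over those that are not, and their reading is None.
At some moment in a run one of keep_jar_a, keep_jar_b, keep_tub, used_jar, used_tub_a, used_tub_b may be knocked a few centimetres aside while the robot is not near it.
Once in a run the grip may slacken for a moment while it holds something.
It also fails if it takes over 210 s, if anything falls off the work surface, if the arm or the gripper's body presses on something with over 40 N, if the wrist force passes 120 N, or if a joint passes its speed limit or range.

## Working session

There is one attempt and no reset: what is moved stays moved. The work goes in short steps, each a Python script; the robot and the scene stay as the last script left them, time stands still between calls to the robot, and variables do not carry over. Pictures are saved under pics/ and viewed, and the job is handed in when it is done.

```bash
ls; mkdir -p pics
python3 - <<'E'
from cell import env,kin,camera,calibration,job
import cv2
for n in("scene","side","wrist"):
    p,d=camera(n); cv2.imwrite(f"pics/a_{n}.png",p); c=calibration(n); print(n,{k:(v if not hasattr(v,'round') else v.round(4) if hasattr(v,'tolist') else v) for k,v in c.items()})
s=env.get_state(); print(s); print(env.nose_length)
E
```

```text
pics
scene {'fx': 484.1941366118591, 'fy': 484.1941366118591, 'cx': 313.5511057649929, 'cy': 243.28194030329456, 'rvec': array([ 2.3124,  0.9659, -0.3491]), 'tvec': array([-0.3622, -0.2458,  1.5155])}
side {'fx': 584.2003562630485, 'fy': 584.2003562630485, 'cx': 319.948957093863, 'cy': 234.011650538456, 'rvec': array([ 0.7733, -2.4076,  1.2988]), 'tvec': array([0.4314, 0.2817, 1.4042])}
wrist {'fx': 432.4324047225191, 'fy': 432.4324047225191, 'cx': 320.2397026428034, 'cy': 239.4822827665702, 'rvec': array([-2.3361,  1.6422,  0.2794]), 'tvec': array([-0.6737, -0.0433,  0.3807])}
{'time': 0.15, 'qpos': array([ 1.11790283,  0.47764803,  0.02235928,  1.55618514, -0.01150197,
        1.10932543, -0.08309819]), 'joint_velocities': array([ 0.00017032, -0.00075827,  0.00030519, -0.00281086,  0.00081381,
        0.00097916, -0.00102787]), 'joint_torque': array([ 3.32651827e-03, -5.96927333e+01,  1.61025222e+00, -2.81489092e+01,
        1.26573138e-02,  6.63473562e-03,  6.75946936e-06]), 'tcp_pos': array([ 0.22803021, -0.63494964,  0.30314044]), 'orientation': array([-6.97169182e-04,  9.85175517e-01,  1.71547908e-01, -1.75009157e-04]), 'force': array([ 0.1609717 ,  0.33559119, -0.33210244]), 'torque': array([-0.04730821,  0.02788077,  0.00699037]), 'opening': 0.08534408595214538}
0.0726
```

View pics/a_scene.png

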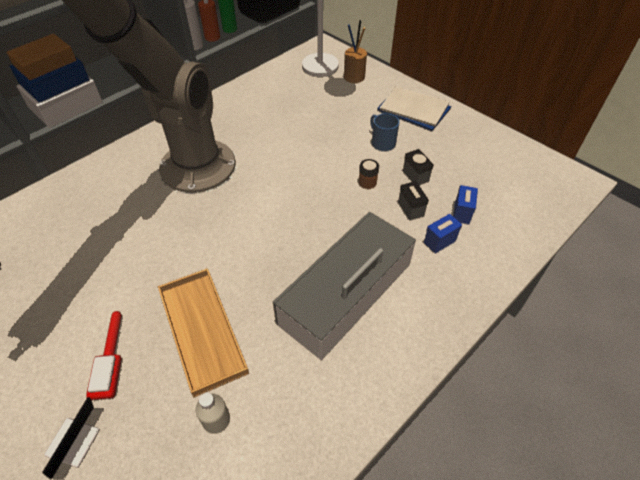

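View pics/a_side.png

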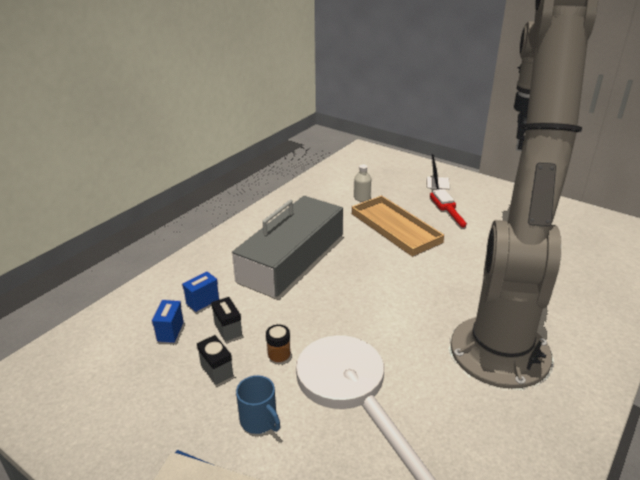

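View pics/a_wrist.png

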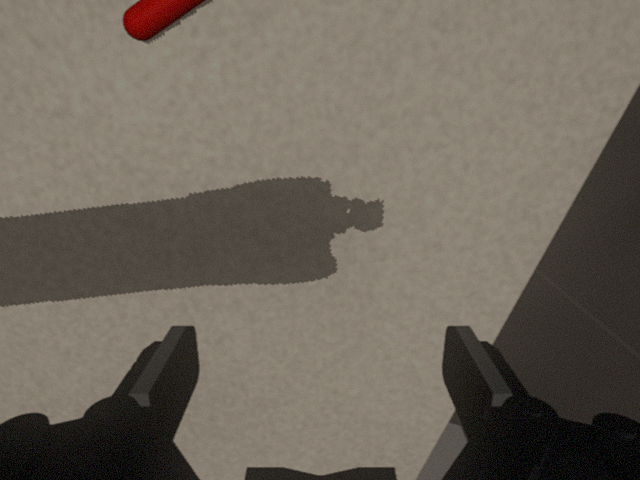

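The scene view shows the case at (345,285) with the handle at (363,272), the tray at (200,330), and the lotion at (211,410). The mug is at (384,131) and the hairbrush at (105,360). 

Candidates for the items on the desk:
- **Jar (370,172):** amber with a round sticker, so keep_jar_b.
- **Black/grey tub (418,165):** round sticker, so keep_tub.
- **Black/grey tub (413,200):** strip sticker, so used_tub_b.
- **Blue tubs (467,203) and (443,233):** look-alikes, to be left alone.

Next I'll measure these and check the choice in a close crop.

```bash
cat > h.py <<'E'
from cell import env,kin,camera,calibration,job
import cv2,numpy as np
from scipy.spatial.transform import Rotation as R
def cal(n):
    c=calibration(n);K=np.array([[c['fx'],0,c['cx']],[0,c['fy'],c['cy']],[0,0,1]])
    M=cv2.Rodrigues(np.array(c['rvec'],float))[0];return K,M,np.array(c['tvec'],float).ravel()
def cloud(n):
    c=cal(n);p,d=camera(n);return p,d,unproj(d,c)
def unproj(d,c):
    K,M,t=c;v,u=np.mgrid[0:480,0:640]
    X=np.stack([(u-K[0,2])/K[0,0]*d,(v-K[1,2])/K[1,1]*d,d],-1)
    W=(X-t)@M; W[d<=0]=np.nan; return W
def proj(P,n):
    K,M,t=cal(n);X=np.atleast_2d(P)@M.T+t;q=X@K.T;return q[:,:2]/q[:,2:]
def quat(yaw,tilt=0):
    # tool down; tool y axis (jaw) at world angle yaw ; tilt about jaw axis
    y=np.array([np.cos(yaw),np.sin(yaw),0]);z=np.array([0,0,-1.]);x=np.cross(y,z)
    r=R.from_matrix(np.stack([x,y,z],1))*R.from_rotvec([0,tilt,0]);q=r.as_quat();return q[[3,0,1,2]]
E
python3 - <<'E'
from h import *
for n in("scene","side"):
    p,d,W=cloud(n); np.savez_compressed(f"pics/a_{n}.npz",p=p,d=d,W=W)
    if n=="scene": pts=dict(jarb=(370,165),ktub=(419,160),utub=(413,193),blue1=(467,191),blue2=(443,226),mug=(386,120),lot=(208,398),handle=(363,272),c1=(372,217),c2=(413,242),c3=(322,336),c4=(277,297),tr=(200,330),t1=(159,290),t2=(207,272),t3=(246,371),t4=(195,390))
    else: pts=dict(jarb=(278,331),ktub=(213,346),utub=(227,309),blue1=(168,310),lamp=(320,365),lamph=(395,440),handle=(278,217),c1=(238,239),c2=(302,200))
    for k,(u,v) in pts.items(): print(n,k,np.nanmedian(W[v-1:v+2,u-1:u+2].reshape(-1,3),0).round(3))
p=np.load("pics/a_scene.npz")['p'];q=np.load("pics/a_side.npz")['p']
cv2.imwrite("pics/crop.png",np.hstack([cv2.resize(p[110:260,340:490],(400,400),interpolation=2),cv2.resize(q[260:410,140:290],(400,400),interpolation=2)]))
E
```

```text
scene jarb [0.428 0.318 0.071]
scene ktub [0.516 0.433 0.071]
scene utub [0.587 0.318 0.07 ]
scene blue1 [0.688 0.426 0.071]
scene blue2 [0.717 0.275 0.071]
scene mug [0.322 0.516 0.061]
scene lot [ 0.675 -0.438  0.118]
scene handle [0.683 0.    0.103]
scene c1 [0.582 0.147 0.103]
scene c2 [0.707 0.157 0.103]
scene c3 [ 0.73  -0.182  0.103]
scene c4 [ 0.591 -0.184  0.103]
scene tr [ 0.477 -0.34   0.002]
scene t1 [ 0.331 -0.35   0.028]
scene t2 [ 0.369 -0.233  0.026]
scene t3 [ 0.641 -0.331  0.016]
scene t4 [ 0.602 -0.438  0.027]
side jarb [0.427 0.312 0.073]
side ktub [0.515 0.435 0.072]
side utub [0.578 0.325 0.072]
side blue1 [0.694 0.41  0.071]
side lamp [0.082 0.62  0.424]
side lamph [-0.051  0.644  0.393]
side handle [ 0.712 -0.04   0.106]
side c1 [ 0.845  0.002 -0.   ]
side c2 [ 0.713 -0.162  0.106]
```

View pics/crop.png

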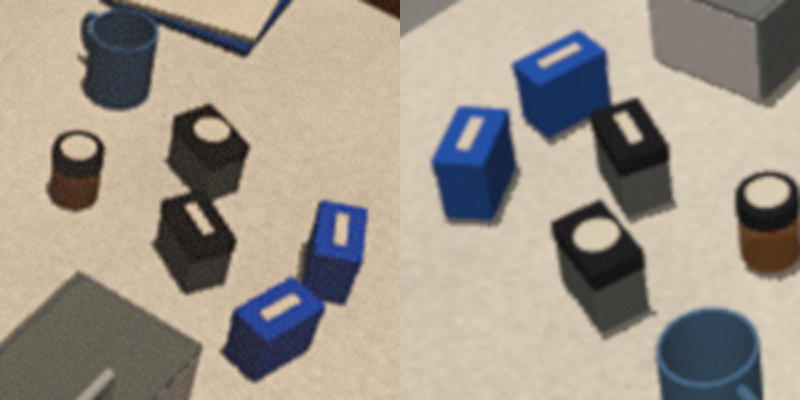

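The crop confirms the choice: the keep jar and keep tub have round stickers, the black tub has a strip sticker, and the two blue tubs are decoys. Next I'll fit the poses.

```bash
cat >> h.py <<'E'
def rect(P):
    P=P[np.isfinite(P).all(1)];(c,s,a)=cv2.minAreaRect((P[:,:2]*1000).astype(np.float32));
    return np.round(c,1),np.round(s,1),round(a,1),len(P)
def clean(P,r=0.006,k=4):
    from scipy.spatial import cKDTree
    P=P[np.isfinite(P).all(1)]
    if len(P)==0:return P
    n=np.array([len(x) for x in cKDTree(P).query_ball_point(P,r)]);return P[n>=k]
def blobs(W,zlo,zhi,x0,x1,y0,y1,res=0.003):
    P=W.reshape(-1,3);P=P[np.isfinite(P).all(1)]
    m=(P[:,2]>zlo)&(P[:,2]<zhi)&(P[:,0]>x0)&(P[:,0]<x1)&(P[:,1]>y0)&(P[:,1]<y1);P=P[m]
    img=np.zeros((int((x1-x0)/res)+2,int((y1-y0)/res)+2),np.uint8)
    i=((P[:,0]-x0)/res).astype(int);j=((P[:,1]-y0)/res).astype(int);img[i,j]=1
    img2=cv2.dilate(img,np.ones((3,3)));n,l=cv2.connectedComponents(img2)
    out=[]
    for b in range(1,n):
        Q=P[l[i,j]==b]
        if len(Q)>40: out.append(Q)
    return out
E
python3 - <<'E'
from h import *
for n in("scene","side"):
    W=np.load(f"pics/a_{n}.npz")['W']
    print(n,"lids")
    for Q in blobs(W,.066,.078,.35,.8,.2,.5): print(rect(clean(Q)),np.median(Q[:,2]).round(3))
    for Q in blobs(W,.098,.112,.5,.9,-.25,.25): print(' case',rect(clean(Q)),np.median(Q[:,2]).round(4))
    for Q in blobs(W,.025,.035,.2,.75,-.5,-.15): print(' tray',rect(clean(Q)))
    for Q in blobs(W,.135,.16,.5,.9,-.25,.25): print(' handle',rect(clean(Q)),np.median(Q,0).round(3))
E
```

```text
scene lids
(array([372.1, 466.6]), array([50.3, 12.9]), 51.7, 44) 0.071
(array([428.8, 314.4]), array([53.6, 54.1]), 23.4, 203) 0.07
(array([512.1, 437.3]), array([50.1, 79.8]), 71.0, 295) 0.07
(array([587. , 320.2]), array([50.9, 81.6]), 64.5, 372) 0.07
(array([699.2, 410.8]), array([49.7, 83.2]), 30.2, 384) 0.07
(array([718., 281.]), array([82.8, 51.7]), 80.4, 447) 0.07
 case (array([648.8, -17.1]), array([147.3, 362.1]), 4.3, 7468) 0.1032
 tray (array([ 480.6, -337.4]), array([130. , 302.3]), 70.4, 690)
 tray (array([ 668.4, -193.8]), array([147.8,  37.7]), 19.5, 101)
 tray (array([ 695.1, -446.4]), array([52.2, 15.9]), 80.6, 40)
 handle (array([691.6, -14.3]), array([ 13.2, 141.1]), 4.2, 321) [ 0.693 -0.019  0.149]
side lids
(array([369. , 473.1]), array([54.8, 14.5]), 59.7, 100) 0.072
(array([425.7, 318.2]), array([56.8, 57.1]), 8.6, 351) 0.072
(array([510. , 442.3]), array([50.1, 84.2]), 73.3, 578) 0.071
(array([585.5, 324.9]), array([50.2, 84.4]), 63.4, 447) 0.071
(array([697.3, 415.3]), array([52.6, 85.1]), 29.0, 462) 0.071
(array([714.7, 285.3]), array([81.9, 53. ]), 75.7, 385) 0.071
 case (array([645.7, -12.5]), array([148.8, 361.7]), 3.8, 3095) 0.1044
 tray (array([ 477.9, -332.2]), array([131. , 301.8]), 70.1, 190)
 handle (array([686.5,  -5.9]), array([ 12.4, 135.1]), 4.1, 135) [ 0.687 -0.002  0.149]
```

```bash
cat >> h.py <<'E'
CY=np.deg2rad(4.1);CO=np.array([.575,-.020])
TY=np.deg2rad(-19.75);TO=np.array([.4793,-.3348])
def case2w(x,y,z=0):
    c,s=np.cos(CY),np.sin(CY);return np.array([CO[0]+c*x-s*y,CO[1]+s*x+c*y,z])
def tray2w(x,y,z=0):
    c,s=np.cos(TY),np.sin(TY);return np.array([TO[0]+c*x-s*y,TO[1]+s*x+c*y,z])
def w2case(P):
    c,s=np.cos(CY),np.sin(CY);d=np.asarray(P)[...,:2]-CO;return np.stack([d[...,0]*c+d[...,1]*s,-d[...,0]*s+d[...,1]*c],-1)
def w2tray(P):
    c,s=np.cos(TY),np.sin(TY);d=np.asarray(P)[...,:2]-TO;return np.stack([d[...,0]*c+d[...,1]*s,-d[...,0]*s+d[...,1]*c],-1)
def bestyaw(pos,yaw):
    best=None;q0=np.array(env.get_state()['qpos'])
    for k in(0,np.pi,-np.pi):
        q=kin.inverse_kinematics(pos,quat(yaw+k))
        if q is not None:
            c=np.abs(np.array(q)-q0).max()+ .5*abs(q[6])
            if best is None or c<best[0]: best=(c,yaw+k,q)
    return best
def handle(th):
    a=np.arctan2(.142,.115)+th;r=np.hypot(.142,.115)
    return case2w(r*np.cos(a),0,.005+r*np.sin(a))
def st(): 
    s=env.get_state();return round(s['time'],1),np.round(s['tcp_pos'],3),np.round(s['force'],1),round(s['opening'],4)
E
python3 - <<'E'
from h import *
G=np.array([0,0,.054])
for th in(0,.4,.8,1.2,1.57):
    p=handle(th)+G; print(p.round(3),[ (k, None if (q:=kin.inverse_kinematics(p,quat(CY+k))) is None else np.round(q,2)) for k in(0,np.pi)])
b=bestyaw(handle(0)+[0,0,.13],CY);print(b)
E
```

```text
[ 0.69  -0.012  0.201] [(0, array([ 0.33,  0.68, -0.61,  1.57,  0.43,  1.03, -0.33])), (3.141592653589793, array([-0.77,  1.02,  1.26,  1.65, -1.01,  1.26, -2.36]))]
[ 0.625 -0.016  0.235] [(0, array([ 0.36,  0.53, -0.59,  1.71,  0.34,  1.  , -0.29])), (3.141592653589793, array([-0.85,  0.86,  1.27,  1.79, -0.89,  1.2 , -2.37]))]
[ 0.553 -0.022  0.24 ] [(0, array([ 0.39,  0.41, -0.58,  1.88,  0.28,  0.93, -0.25])), (3.141592653589793, array([-0.93,  0.72,  1.28,  1.96, -0.79,  1.09, -2.38]))]
[ 0.485 -0.026  0.218] [(0, array([ 0.43,  0.34, -0.59,  2.05,  0.25,  0.82, -0.24])), (3.141592653589793, array([-1.  ,  0.63,  1.28,  2.13, -0.76,  0.96, -2.35]))]
[ 0.433 -0.03   0.174] [(0, array([ 0.45,  0.34, -0.6 ,  2.19,  0.3 ,  0.69, -0.29])), (3.141592653589793, array([-1.02,  0.66,  1.28,  2.27, -0.88,  0.87, -2.22]))]
(np.float64(0.9196505187475223), np.float64(0.0715584993317675), array([ 0.33691196,  0.59952799, -0.61795605,  1.50876432,  0.36616937,
        1.15071259, -0.27736558]))
```

Run:
```python
from h import *
G=np.array([0,0,.054]);q=quat(CY)
env.grip(.06)
env.reach(handle(0)+[0,0,.13],q)
print(env.movel(handle(0)+G+[0,0,.0],.15,stop_force=15),st())
env.grip(.016,20);print(st())
for th in np.linspace(.15,1.571,10):
    r=env.movel(handle(th)+G+[-.002*(th/1.57),0,0],.15,stop_force=40);print(round(th,2),r,st())
    if r:break
print(env.movel(np.array(env.get_state()['tcp_pos'])+[-.004,0,-.001],.05,stop_force=15),st())
p,d=camera("side");cv2.imwrite("pics/b_side.png",p);p,d=camera("scene");cv2.imwrite("pics/b_scene.png",p)
```

```text
False (4.0, array([ 0.69 , -0.012,  0.202]), array([-0.1,  0.2,  0.6]), 0.06)
(4.5, array([ 0.69 , -0.012,  0.201]), array([-0.1, -0.3,  0.3]), 0.016)
0.15 False (4.8, array([ 0.667, -0.014,  0.217]), array([0.2, 0.5, 0.2]), 0.016)
0.31 False (5.2, array([ 0.641, -0.015,  0.229]), array([-0.3,  0.1, -0.1]), 0.0162)
0.47 False (5.5, array([ 0.613, -0.017,  0.237]), array([-0. ,  0.1, -0.1]), 0.016)
0.62 False (5.9, array([ 0.585, -0.019,  0.241]), array([-0. ,  0. , -0.4]), 0.0159)
0.78 False (6.2, array([ 0.556, -0.021,  0.241]), array([ 0.2, -1.2,  0.5]), 0.016)
0.94 False (6.5, array([ 0.528, -0.023,  0.236]), array([ 1.2, -1. ,  0.5]), 0.0167)
1.1 False (6.9, array([ 0.501, -0.025,  0.226]), array([ 0.4, -0.5, -0.1]), 0.0162)
1.26 False (7.2, array([ 0.475, -0.027,  0.213]), array([-1.6, -0.1,  0.2]), 0.0161)
1.41 False (7.6, array([ 0.451, -0.029,  0.195]), array([-6. ,  0.1,  1.7]), 0.0161)
1.57 False (7.9, array([ 0.433, -0.03 ,  0.175]), array([ 0.4, -0.2, -0.4]), 0.0161)
False (8.2, array([ 0.431, -0.03 ,  0.175]), array([ 5. , -0.7, -2.1]), 0.0161)
```

View pics/b_side.png

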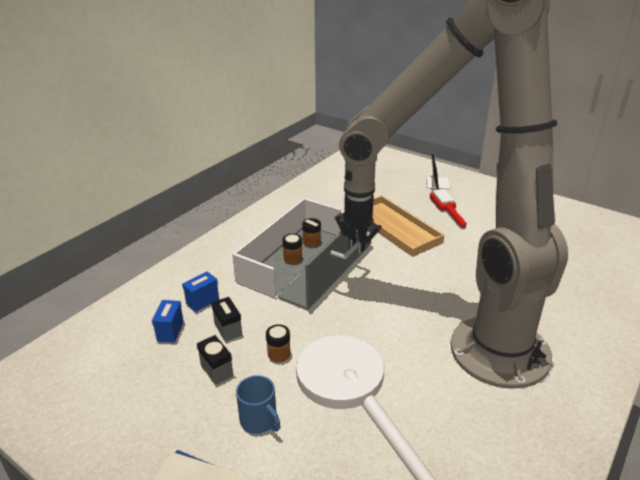

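View pics/b_scene.png

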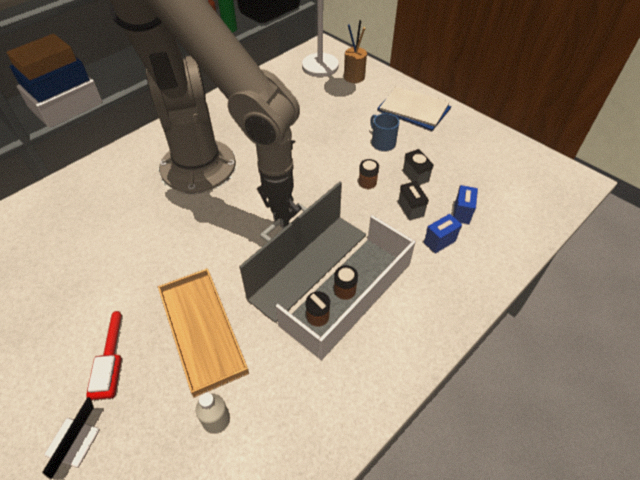

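The door is fully down. The case holds a round-sticker jar at (346,278) and a strip-sticker jar at (318,303), with no tub, so used_tub_a is absent. I'll release the handle and measure.

Run:
```python
from h import *
env.grip(.034)
t=np.array(env.get_state()['tcp_pos']);env.movel(t+[0,0,.11],.2)
print(st())
p0=case2w(.03,0,.30);print(bestyaw(p0,CY)[2].round(2))
env.reach(case2w(.0,-.02,.34),quat(CY))
p,d,W=cloud("wrist");cv2.imwrite("pics/c_wrist.png",p)
for n in("wrist","side","scene"):
    if n!="wrist": p,d,W=cloud(n)
    print(n)
    for Q in blobs(W,.064,.079,.57,.75,-.19,.17):
        r=rect(clean(Q))
        if r[1].min()>20: print(r,w2case(np.array(r[0])/1000).round(3),np.median(Q[:,2]).round(4))
    for Q in blobs(W,.064,.079,.36,.8,.2,.6):
        r=rect(clean(Q))
        if r[1].min()>20: print('  desk',r,np.median(Q[:,2]).round(4))
    for Q in blobs(W,.14,.16,.36,.57,-.22,.2): print("  flap edge",rect(clean(Q)),w2case(np.median(Q,0)).round(3))
```

```text
(9.3, array([ 0.427, -0.03 ,  0.283]), array([ 1. ,  0.2, -0.7]), 0.0344)
[ 0.48  0.47 -0.74  1.69  0.35  1.12 -0.29]
wrist
(array([641.1, -11.4]), array([56.9, 56.9]), 31.0, 4251) [0.067 0.004] 0.0717
(array([ 647.1, -111.5]), array([54.8, 57.8]), 61.0, 3199) [ 0.065 -0.096] 0.0715
(array([713.3, -37.4]), array([301.6,  46.1]), 85.7, 3375) [ 0.137 -0.027] 0.0718
  flap edge (array([480.6, -40.6]), array([  9.1, 250.7]), 4.5, 6629) [-0.094  0.015]
side
(array([709.7, -36.9]), array([334.7,  99.1]), 77.0, 262) [ 0.133 -0.026] 0.0717
(array([639.3,  -9.5]), array([54.9, 53.8]), 35.5, 163) [0.065 0.006] 0.0712
(array([ 646.1, -109.7]), array([49.9, 56.5]), 49.5, 125) [ 0.065 -0.095] 0.0712
  desk (array([425. , 318.4]), array([56.1, 58. ]), 37.3, 364) 0.0714
  desk (array([509.4, 443.1]), array([50.7, 83.2]), 71.3, 603) 0.0708
  desk (array([584.2, 325.3]), array([50.9, 82.8]), 64.4, 466) 0.0708
  desk (array([697.4, 415.2]), array([51.7, 83.2]), 30.7, 475) 0.0708
  desk (array([714.6, 286.3]), array([80.3, 54.7]), 80.0, 405) 0.071
  flap edge (array([478.4, -25.3]), array([ 10.7, 361. ]), 4.4, 341) [-0.097  0.024]
scene
(array([643.1, -14.2]), array([56.1, 59.2]), 80.2, 391) [0.068 0.001] 0.0701
(array([ 648.7, -115.5]), array([56.5, 56.6]), 27.3, 438) [ 0.067 -0.101] 0.0701
  desk (array([428.6, 313. ]), array([52.8, 55.8]), 40.5, 220) 0.0702
  desk (array([511.1, 438.3]), array([52.5, 81.6]), 71.7, 309) 0.0699
  desk (array([586.9, 320.6]), array([50.8, 81.3]), 63.1, 396) 0.0698
  desk (array([699.3, 410.7]), array([49.9, 81.4]), 30.0, 398) 0.0701
  desk (array([717.4, 281.3]), array([81.9, 51.5]), 80.1, 482) 0.07
  flap edge (array([485. , -71.1]), array([ 11.2, 275.4]), 4.3, 425) [-0.093 -0.065]
```

View pics/c_wrist.png

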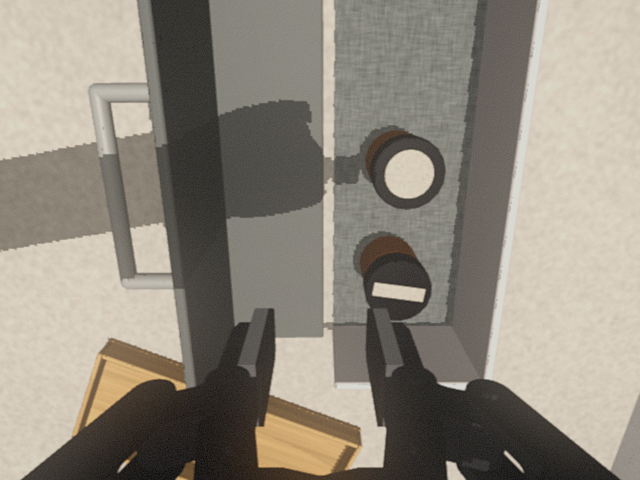

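```bash
cat >> h.py <<'E'
def pick(xy,yaw,gz=.050,op=.074,up=.30,f=80):
    b=bestyaw([*xy,up],yaw);y=b[1];q=quat(y)
    env.grip(op)
    env.reach([*xy,up],q); 
    r=env.movel([*xy,gz+.054],.2,stop_force=15)
    print('down',r,st()); 
    if r: return None
    env.grip(0.0,f);print('grip',st())
    env.movel([*xy,up],.2);print('up',st())
    return y
def locate(x0,x1,y0,y1,zlo=.064,zhi=.079):
    out=[]
    for n in("side","scene"):
        p,d,W=cloud(n)
        out.append([rect(clean(Q)) for Q in blobs(W,zlo,zhi,x0,x1,y0,y1)])
    return out
def place(xy,yaw,gz,up,op=.074,via=None):
    s=env.get_state();b=None
    for k in(0,np.pi,-np.pi):
        j=kin.inverse_kinematics([*xy,up],quat(yaw+k))
        if j is not None:
            c=np.abs(np.array(j)-s['qpos']).max()
            if b is None or c<b[0]:b=(c,quat(yaw+k))
    q=b[1]
    for v in(via or []): env.movel(v,.25)
    env.reach([*xy,up],q);print('over',st())
    r=env.movel([*xy,gz+.054+.008],.2,stop_force=15);print(r,st())
    if not r: r=env.movel([*xy,gz+.054-.004],.03,stop_force=6);print('touch',r,st())
    env.grip(op);print('rel',st())
    env.movel([*xy,up],.25)
def shot(tag,n="scene"):
    p,d=camera(n);cv2.imwrite(f"pics/{tag}_{n}.png",p)
E
python3 - <<'E'
from h import *
y=pick([.645,-.112],CY)
if y is not None and env.get_state()['opening']>.05:
    place(tray2w(.08,0)[:2],TY+np.pi/2,.050+.005,.25)
shot("d","scene");shot("d","side")
E
```

```text
down False (12.2, array([ 0.646, -0.112,  0.106]), array([ 0.2, -0.4, -0.6]), 0.0738)
grip (12.5, array([ 0.646, -0.112,  0.106]), array([-1. , -0.5,  6. ]), 0.0567)
up (13.7, array([ 0.644, -0.112,  0.298]), array([ 0.8, -1.2, -1.7]), 0.0565)
over (14.9, array([ 0.555, -0.36 ,  0.25 ]), array([ 0.9,  0.8, -1.8]), 0.0564)
False (15.7, array([ 0.556, -0.362,  0.118]), array([ 0.3, -0.7, -1.7]), 0.0562)
touch True (16.1, array([ 0.556, -0.362,  0.111]), array([-0. , -0. ,  5.6]), 0.0567)
rel (16.4, array([ 0.555, -0.362,  0.109]), array([ 0.4,  0.3, -0.2]), 0.074)
```

View pics/d_scene.png

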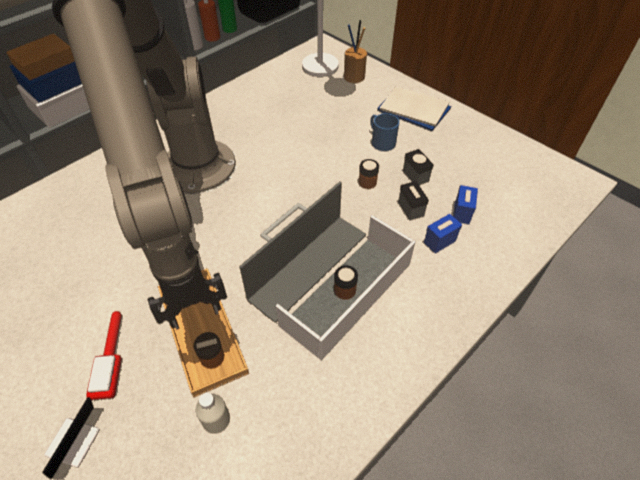

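The used jar is upright in the tray at (207,345). Next is the strip-sticker tub from the desk.

Run:
```python
from h import *
L=locate(.38,.78,.22,.5)
for l in L:
    for r in l: print(r)
def near(c):
    A=[min((r for r in l if r[1].min()>40),key=lambda r:np.hypot(*(r[0]-c))) for l in L]
    for a in A: assert np.hypot(*(a[0]-c))<20,a
    ang=[]
    for a in A: ang.append(a[2] if a[1][0]<a[1][1] else a[2]+90)
    return (A[0][0]+A[1][0])/2000,np.deg2rad(np.mean(ang))
c,a=near(np.array([586,323]));print(c,np.rad2deg(a))
y=pick(c,a,op=.068,up=.31)
if y is not None and env.get_state()['opening']>.04:
    shot("e","side")
    place(tray2w(-.05,0)[:2],TY+np.pi/2,.055,.31,op=.066)
shot("e","scene")
```

```text
(array([425. , 317.2]), array([56.7, 59.2]), 15.0, 370)
(array([509.5, 443.2]), array([50.5, 81.5]), 70.9, 589)
(array([585. , 324.8]), array([50.2, 84.6]), 65.3, 469)
(array([696.9, 415. ]), array([52.8, 84.5]), 30.4, 480)
(array([713.1, 287.2]), array([81.3, 53.9]), 76.1, 406)
(array([428.6, 313. ]), array([52.2, 58.3]), 42.6, 228)
(array([512.6, 436.4]), array([51. , 80.9]), 73.7, 313)
(array([587.6, 319.9]), array([51.1, 81.5]), 64.3, 393)
(array([699.3, 411. ]), array([49.8, 83.9]), 30.5, 401)
(array([717.8, 280.9]), array([82.3, 50.3]), 79.3, 473)
[0.5863  0.32235] 64.8
down False (21.1, array([0.587, 0.323, 0.105]), array([-0.7, -0. ,  0.4]), 0.068)
grip (21.4, array([0.587, 0.323, 0.106]), array([0.3, 0.5, 6.6]), 0.0494)
up (22.6, array([0.586, 0.322, 0.308]), array([ 0.4,  0.6, -3.1]), 0.0496)
over (25.0, array([ 0.433, -0.317,  0.31 ]), array([ 0.1,  0.4, -2.2]), 0.0493)
False (26.1, array([ 0.433, -0.318,  0.118]), array([-0.3,  0.4, -2.2]), 0.0492)
touch True (26.5, array([ 0.433, -0.318,  0.111]), array([-1.9,  0. ,  7.1]), 0.0486)
rel (26.8, array([ 0.432, -0.318,  0.109]), array([0. , 0. , 0.2]), 0.0657)
```

View pics/e_scene.png

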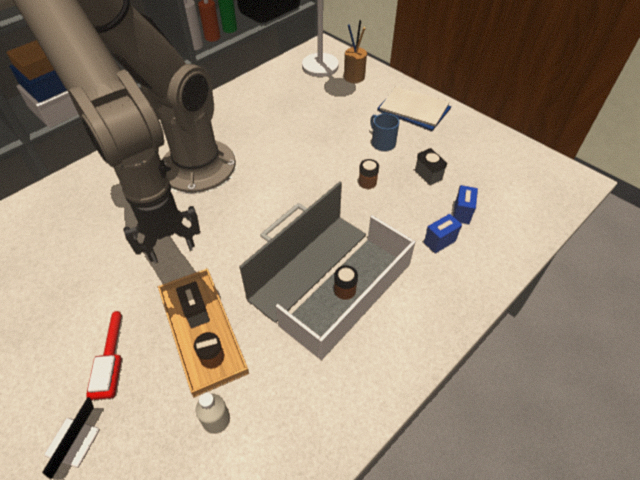

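The strip tub is in the tray at (190,298). The keep tub was knocked aside by the disturbance and now sits at (431,160), so I'll locate it again and pick it.

Run:
```python
from h import *
L=locate(.38,.78,.22,.6)
for l in L:
    for r in l: print(r)
```

```text
(array([424.3, 319.2]), array([56.6, 57.5]), 43.4, 367)
(array([534. , 472.4]), array([51.5, 82.9]), 75.1, 608)
(array([696.7, 415.3]), array([50.9, 83.6]), 29.4, 479)
(array([713.7, 285.8]), array([81.8, 58.1]), 77.4, 415)
(array([427.6, 313. ]), array([57.4, 53.6]), 64.4, 216)
(array([537.2, 467.5]), array([52.8, 79.9]), 74.4, 322)
(array([699.6, 410.5]), array([50.3, 82.4]), 30.2, 399)
(array([717.7, 281. ]), array([82.8, 50.3]), 79.5, 471)
```

Run:
```python
from h import *
y=pick([.5356,.470],np.deg2rad(74.7),op=.072,up=.31)
if y is not None and env.get_state()['opening']>.04:
    place(case2w(.072,.108)[:2],CY,.050,.31,op=.068)
shot("f","scene");shot("f","side")
```

```text
down False (32.1, array([0.536, 0.471, 0.106]), array([ 0.7, -0.2,  0.4]), 0.0721)
grip (32.4, array([0.536, 0.471, 0.106]), array([-0.1, -0.8,  5.8]), 0.0489)
up (33.6, array([0.535, 0.469, 0.308]), array([-0.7, -0.6, -2. ]), 0.0489)
over (35.1, array([0.639, 0.095, 0.31 ]), array([-0.3,  0.1, -2.4]), 0.0491)
False (36.2, array([0.64 , 0.093, 0.113]), array([-0. ,  0.2, -1.8]), 0.0492)
touch True (36.5, array([0.64 , 0.093, 0.106]), array([ 0.2, -1. ,  3.7]), 0.0495)
rel (36.9, array([0.638, 0.093, 0.104]), array([-5.5, -0.4,  1.5]), 0.0679)
```

View pics/f_scene.png

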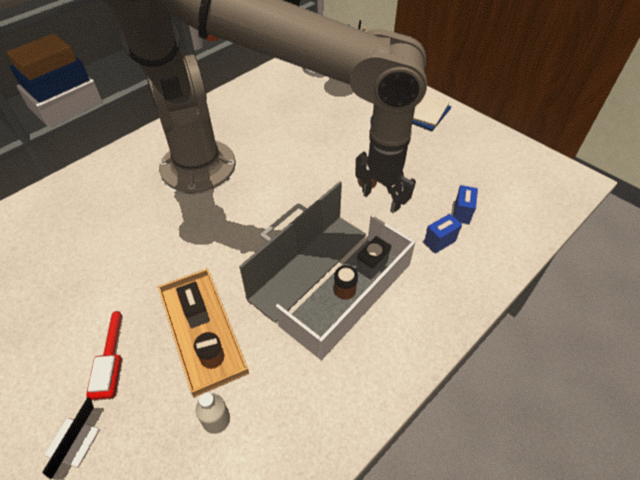

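The keep tub stands in the case at (375,253). The last item is keep_jar_b.

Run:
```python
from h import *
p,d,W=cloud("side")
r=[rect(clean(Q)) for Q in blobs(W,.064,.079,.36,.5,.22,.42)];print(r)
ok=[x for x in r if np.hypot(*(x[0]-[425,318.3]))<6]
if ok:
    y=pick([.4264,.3157],np.deg2rad(-30),op=.076,up=.31)
    if y is not None and env.get_state()['opening']>.05:
        place(case2w(.068,-.095)[:2],CY,.050,.31,op=.074)
shot("g","scene");shot("g","side")
```

```text
[(array([424.8, 319.4]), array([56.9, 57. ]), 21.7, 367)]
down False (40.6, array([0.427, 0.316, 0.105]), array([ 0.3, -0.1, -0.5]), 0.0757)
grip (40.9, array([0.427, 0.316, 0.105]), array([0.7, 0.3, 6.5]), 0.0565)
up (42.1, array([0.426, 0.315, 0.309]), array([-0.8, -0.6, -2.3]), 0.0564)
over (43.8, array([ 0.65 , -0.108,  0.309]), array([ 0.7,  1. , -2. ]), 0.0562)
False (45.0, array([ 0.65 , -0.11 ,  0.113]), array([-0.8,  0.4, -1.5]), 0.0562)
touch True (45.3, array([ 0.651, -0.11 ,  0.106]), array([-0.7, -0.2,  6.2]), 0.0567)
rel (45.6, array([ 0.65 , -0.11 ,  0.104]), array([-0.3, -0.2, -0.2]), 0.0742)
```

View pics/g_scene.png

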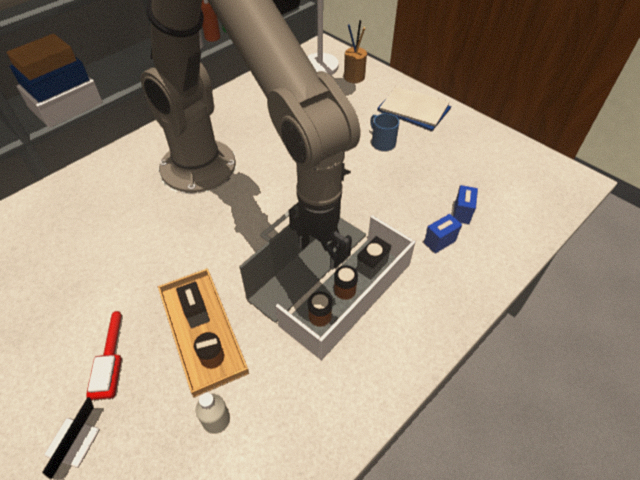

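All the items are placed. I'll move to hover by the handle, then check the placings and the handle position.

Run:
```python
from h import *
env.grip(.034)
h=handle(1.571)
env.reach([.431,-.030,.29],quat(CY));print(st())
for n in("side","scene"):
    p,d,W=cloud(n)
    print(n)
    for Q in blobs(W,.064,.079,.59,.708,-.19,.16):
        r=rect(clean(Q)); print(' case',r[:3],w2case(np.array(r[0])/1000).round(3))
    for Q in blobs(W,.068,.085,.33,.64,-.47,-.2):
        r=rect(clean(Q)); print(' tray',r[:3],w2tray(np.array(r[0])/1000).round(3))
    for Q in blobs(W,.105,.13,.40,.455,-.14,.08): print(' handle',rect(clean(Q)),np.median(Q,0).round(3),handle(1.571).round(3))
```

```text
(49.4, array([ 0.431, -0.03 ,  0.29 ]), array([-0.1,  0.4,  0. ]), 0.0341)
side
 case (array([ 658.8, -187.5]), array([80.2, 11.3]), 6.6) [ 0.072 -0.173]
 case (array([641. ,  -9.4]), array([55.2, 55.2]), 14.9) [0.067 0.006]
 case (array([637. ,  92.1]), array([53.3, 75.4]), 3.3) [0.07  0.107]
 case (array([ 649. , -105.7]), array([52.7, 51.9]), 74.0) [ 0.068 -0.091]
 case (array([704.3,  81.1]), array([ 6.5, 98.7]), 2.1) [0.136 0.092]
 tray (array([ 427.7, -314.7]), array([52.9, 77.2]), 69.3) [-0.055  0.001]
 tray (array([ 541.7, -364.1]), array([27.1, 51.5]), 18.9) [ 0.069 -0.006]
 handle (array([438.9, -28.9]), array([ 31.4, 144.2]), 0.4, 196) [ 0.433 -0.018  0.124] [ 0.433 -0.03   0.12 ]
scene
 case (array([641.8, 155.5]), array([99.7,  6.3]), 4.9) [0.079 0.17 ]
 case (array([643., -15.]), array([55.1, 58.1]), 75.5) [0.068 0.   ]
 case (array([641.7,  91.4]), array([50.8, 81.3]), 5.3) [0.074 0.106]
 case (array([ 652.1, -111.8]), array([53.5, 59.8]), 45.9) [ 0.07  -0.097]
 tray (array([ 433.5, -319.7]), array([49.9, 82.9]), 70.0) [-0.048 -0.001]
 tray (array([ 557. , -362.8]), array([55.9, 58.3]), 51.4) [ 0.083 -0.   ]
 handle (array([440.3, -33.6]), array([ 28.2, 141.5]), 0.0, 275) [ 0.438 -0.033  0.122] [ 0.433 -0.03   0.12 ]
```

The placings are all well inside the limits. Now I'll close the door.

Run:
```python
from h import *
G=np.array([0,0,.054])
print(env.movel(handle(1.571)+G+[0,0,.003],.15,stop_force=12),st())
env.grip(.016,20);print(st())
for th in np.linspace(1.42,0,10):
    r=env.movel(handle(th)+G+[.002*(1-th/1.57),0,0],.13,stop_force=35);print(round(th,2),r,st())
    if r:break
t=np.array(env.get_state()['tcp_pos'])
for k in range(3):
    r=env.movel(handle(0)+G+[.004+.003*k,0,0],.03,stop_force=12);print(r,st())
    if r:break
shot("h","side")
p,d,W=cloud("side")
for Q in blobs(W,.098,.125,.5,.9,-.25,.25): print(' case',rect(clean(Q)),np.median(Q[:,2]).round(4))
```

```text
True (50.2, array([ 0.432, -0.03 ,  0.177]), array([-5. , -1.3, 13.7]), 0.0341)
(50.6, array([ 0.432, -0.03 ,  0.176]), array([1.8, 0.6, 1.2]), 0.016)
1.42 False (50.9, array([ 0.448, -0.029,  0.193]), array([-11.6,  -0.4,   7.2]), 0.016)
1.26 False (51.3, array([ 0.475, -0.027,  0.212]), array([-1.5,  0.4,  0.5]), 0.016)
1.1 False (51.7, array([ 0.501, -0.025,  0.226]), array([ 0. , -0.5, -0.8]), 0.0162)
0.95 False (52.0, array([ 0.528, -0.023,  0.235]), array([-0.4,  1.3, -0.5]), 0.0163)
0.79 False (52.4, array([ 0.556, -0.021,  0.24 ]), array([0.1, 0.3, 1. ]), 0.016)
0.63 False (52.8, array([ 0.585, -0.019,  0.241]), array([ 0.1, -0.3,  0. ]), 0.0159)
0.47 False (53.2, array([ 0.613, -0.017,  0.238]), array([-0.5,  0.6,  0.5]), 0.0159)
0.32 False (53.5, array([ 0.641, -0.015,  0.23 ]), array([-0.3,  0.1, -0.5]), 0.0159)
0.16 False (53.9, array([ 0.667, -0.013,  0.217]), array([ 0.6, -0. , -0.9]), 0.016)
0.0 False (54.3, array([ 0.691, -0.012,  0.201]), array([ 0. , -0.5,  0.7]), 0.0159)
False (54.5, array([ 0.693, -0.012,  0.201]), array([-5.1, -0.1,  2.5]), 0.0159)
False (54.8, array([ 0.693, -0.011,  0.201]), array([-16.4,  -0.9,  11.1]), 0.0164)
False (55.0, array([ 0.694, -0.011,  0.201]), array([-26.2,  -2.3,  15.6]), 0.0159)
 case (array([645.4, -12.3]), array([147.5, 362.9]), 4.1, 3092) 0.1044
```

View pics/h_side.png

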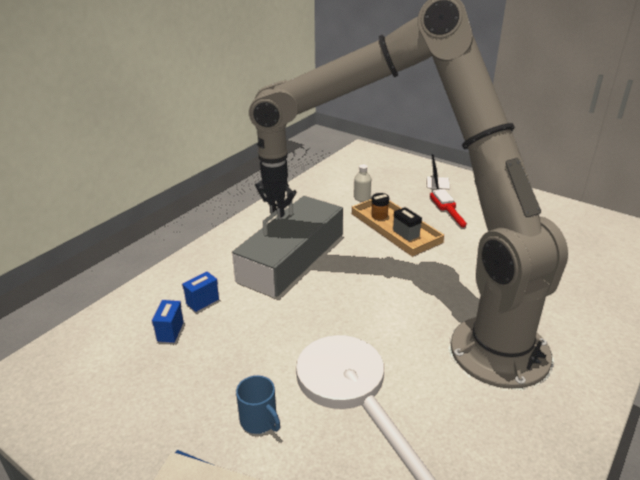

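The door is closed against its stop, and the top plane is back at its original height of 0.1044. I'll release the handle, retreat straight up and check before handing in.

Run:
```python
from h import *
env.movel(handle(0)+[.002,0,.054],.03)
env.grip(.05);print(st())
t=np.array(env.get_state()['tcp_pos']);print(env.movel(t+[0,0,.15],.12),st())
env.dwell(.5)
for n in("side","scene"):
    p,d,W=cloud(n);cv2.imwrite(f"pics/i_{n}.png",p)
    for Q in blobs(W,.098,.125,.5,.9,-.25,.25):
        A=np.c_[Q[:,:2],np.ones(len(Q))];m=Q[:,2]<.112;k=np.linalg.lstsq(A[m],Q[m,2],rcond=None)[0]
        print(n,' case',rect(clean(Q)),np.median(Q[:,2]).round(4),'slope',k[:2].round(4))
    for Q in blobs(W,.068,.085,.33,.64,-.47,-.2):
        r=rect(clean(Q)); print(' tray',r[:2],w2tray(np.array(r[0])/1000).round(3))
    for Q in blobs(W,.135,.16,.5,.9,-.25,.25): print(' handle',np.median(Q,0).round(3),len(Q))
```

```text
(56.0, array([ 0.692, -0.012,  0.201]), array([-0.3,  0.4,  0.5]), 0.0501)
False (57.4, array([ 0.692, -0.012,  0.35 ]), array([-0.1, -0.1, -0.4]), 0.0498)
side  case (array([645.6, -12.2]), array([148.5, 362.7]), 4.2, 3158) 0.1044 slope [ 0.0031 -0.0007]
 tray (array([ 429.5, -313.4]), array([49.3, 81.7])) [-0.054  0.003]
 tray (array([ 551.3, -357.1]), array([50.2, 53.2])) [0.075 0.003]
 handle [ 0.687 -0.005  0.149] 168
scene  case (array([648.6, -16.8]), array([146.9, 362.2]), 4.4, 7239) 0.1032 slope [ 0.0003 -0.0002]
 tray (array([ 433.8, -319.8]), array([49.9, 80.8])) [-0.048 -0.001]
 tray (array([ 556.6, -363.2]), array([56.3, 57.9])) [ 0.082 -0.001]
 handle [ 0.693 -0.021  0.15 ] 322
```

View pics/i_scene.png

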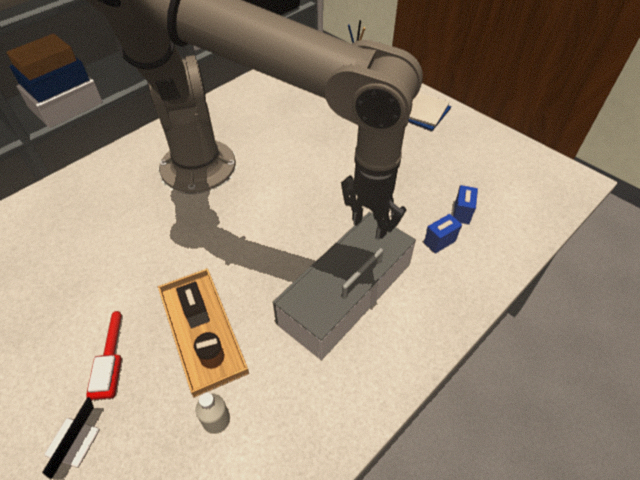

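The door is shut, the case top is level (slope under 0.004), and the arm is clear. The tray holds both strip-sticker items, at (190,300) and (207,345), and nothing else has moved.

```bash
python3 -c "
from h import *
job.job_done();print(st())"
```

```text
the job is handed in; nothing more can be done
the job is handed in; nothing more can be done
```

The job is done and handed in at about 58 s of the 210 s allowed, with no verdict reported.

- **Sorting:** I pulled the door fully down and put the strip-sticker jar and tub in the tray. The round-sticker tub and second jar went into the case beside the jar already there. No used_tub_a was found, so there were five items.
- **Disturbance:** keep_tub was knocked about 4 cm during the run, so I located it again before picking it. I saw no loss of grip.
- **Case before closing:** the three kept items were near case x 70 mm, at y about -95, 3 and 107 mm, all well inside the limits. The contents could not be seen once the door was shut.
- **Last checks:** the door was against its stop with the case top level, within 0.004 rad. The tray items were near x -50 and +80 mm, y about 0. The arm was clear.
- **Bystanders:** the lotion, hairbrush and blue look-alikes looked unmoved in the final picture. The mug was hidden there, but it was in place in the side view just before.
- **Disagreements:** the side and scene cameras differed by about 3 to 6 mm throughout, so I used their mean. The used jar also read 14 mm apart before closing, when the side view was partly blocked, and 7 mm apart at the end.
- **Handle contact:** lowering onto the handle to close the door stopped early, on a light contact of about 13 N, with no visible effect.

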